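Weigh down the pile of violin boards

ROBOT

A 6-joint arm with a two-finger parallel gripper is mounted at the origin on the work surface. World frame = base frame: x ahead of the robot, y to its left, z up, the work surface at z = 0. Lengths are in mm, angles in rad, forces in N, time in s.
With the tool pointing down it reaches from about 275 to 1000 mm from the base axis. Payload 8.4 kg.
Tool frame: the origin (TCP) lies between the finger pads; the fingertips stand 8 mm ahead of it and the grasp point (between the pads) lies 11 mm behind it (tcp_to_tips is the distance from the TCP to the fingertips, in mm); z points along the fingers, y is the line along which they close (so a half turn about z gives the same grasp; the last joint's range is limited). The gripper opens to 85 mm and grips with 20 to 120 N. Pads are 22 mm wide; open, the fingers measure 114 mm over their backs; the gripper's body (76 mm by 85 mm) begins 54 mm behind the grasp point. The pads swing forward as they close: fully open they stand 13 mm farther back than shut.
Start: joints at [-1.153, 0.353, 1.633, -0, 1.155, -0.002], TCP at [254.735, -570.735, 239.281] pointing down, gripper open.
Joint ranges: [-2.63, 2.63], [-0.92, 2.1], [0.06, 2.66], [-1.3, 4.44], [0, 2.69], [-3.02, 3.02]. Speed limits (rad/s): [2.22, 2.22, 2.79, 3.14, 3.14, 3.14].

INTERFACE

Orientations are given as [roll, pitch, yaw] about the fixed x, y, z axes, in that order (R = Rz(yaw) Ry(pitch) Rx(roll)).
In Python, from rig import * gives the robot as it stands.
- The arm moves only by the tool step_arm, never from a script. Its argument "motion" is a list of rows, each an object with "claw": the finger opening in mm, from 0 to 85.4; "delta_pos": the shift along the tool's x, y, z in mm, a list of three; "turn": the turn about the tool's z in rad. In form: [{"claw": claw, "delta_pos": [dx, dy, dz], "turn": turn}, ...]. A call has 1 to 8 rows; each row shifts and turns the commanded pose from where the row before left it, along the tool's axes as they then stand; what a row does not reach is not made up. A row lasts 1/12 s, in which the tool goes at most 41.7 mm and 7.16 degrees, less where a joint would pass 70% of its speed; a pose out of reach is approached as far as the arm can. A call is refused whole if a number of a shift passes 41.7 or a number of a turn 0.125, either way. A call with a gripper value outside its range is refused whole. The fingers move at their own pace and stop on an object; "force" is the grip in N (left out, the last holds). Time passes only in rows, so rows that do not move let the fingers close. It gives the time, the measured TCP pose, the force, the opening and the grip force at its end, in the units of the state.
- sense(): the state, without advancing time (a new reading comes with each control period).
- grab_frame(name): name is "side" or "top" or "wrist"; returns a dict with "img" (400x640x3 uint8, red, green, blue), "vertical_fov" (degrees; the focal length in pixels is half the picture's height over the tangent of half this angle, whatever the lens; pixels are square), "cx", "cy" (the principal point, pixels), "R" (3x3) and "t" (3): a world point X has camera coordinates R X + t. Camera axes: x right, y down, z forward; pixel columns grow to the right and rows downward; lengths in mm; the calibration is good to about 2 mm. A picture is of the moment at which its call begins. There is no depth.
- sign_off(): hands the job in; it is judged then, once.
The state is a dict: "clock": time; "qpos": joint angles; "qvel": joint speeds; "joint_efforts": joint torques, N m; "eef_pos": TCP position; "tcp_rot": TCP orientation; "contact_force": force on the tool from outside, world axes, zero at the start; "wrist_torque": the same for the moment, N m; "opening": opening from 0.0 (shut) to 1.0 (fully open); "grasp_force": force on a finger pad.
Only numpy, scipy, OpenCV 4.12 (cv2) and the standard library are available. Lean on these libraries where they do the work, as an engineer would, in place of code of your own. Each camera call takes 0.05 s, during which the arm holds its last target. There are 200 camera calls.

TASK

Pick up the steel flattening weight by its wooden grip and set it on the middle of the pile of long thin spruce boards (not the stack of short blocks), lying lengthwise along the boards. Nobody has counted the boards, so lower the weight gently until you feel it rest on the pile, and only then let go; do not drop it or press hard.

Things in the scene. Friction and masses are not known exactly. Their poses are not given: they have to be found in the camera images.
- weight: Loose steel flattening weight, about 0.7 kg: a flat steel plate 110 x 70 mm, 14 mm thick, with an upright wooden grip block fixed on top, 80 mm long (along x), 22 mm wide (along y) and 42 mm tall, so its top is 56 mm above the underside. Origin: centre of the plate's underside; x runs along the plate and grip, y across, z up. It starts standing flat on the bench. Pinch the grip across its 22 mm width from above.
- pile: Fixed dark base board 290 x 130 mm, 25 mm thick, standing on the bench and carrying the neat pile of thin spruce boards, each 260 x 110 mm and 5 mm thick, piled squarely on its middle. Origin: centre of the base board's underside, at bench height; x runs along the boards, y across, z up. The number of boards differs each time: the flat top of the pile lies somewhere between 40 and 80 mm above the bench. The pile is firm and does not slide.
- blocks: The other stack, to be left alone: fixed crosswise stack of short thick maple blocks (120 x 45 x 30 mm and 105 x 45 x 30 mm, two below and two above) on a dark base 150 x 120 x 15 mm, 75 mm tall in all. Origin: centre of its underside at bench height; z up.
Mind the look-alikes: they are no part of the job. Leave any turquoise look-alike of the weight alone.

How it is judged (in metres and radians):
On the way:
1. the weight rests on the pile, near its middle, while it is still held in the fingers (contact force between weight and pile above 0.5 N and contact force between the fingers and weight above 1 N and horizontal distance between weight and pile below 0.03 m), for 0.1 s.
At the end, for the whole second after the job is handed in: The weight lies at rest, plate down and flat (within 6 degrees), on top of the pile of thin boards, its centre within 20 mm of the pile's centre and its length along the boards within 12 degrees (either way round) (horizontal distance between weight and pile below 0.02 m and angle between the x axis of weight and the x axis of pile, either way round below 0.21 rad and angle between weight's own z axis and vertical below 0.1 rad and z of weight in the frame of pile above 0.03 m and contact force between weight and pile above 2 N and linear speed of weight below 0.02 m/s); the robot touches nothing.
It fails at once if the weight is dropped or pressed hard onto the pile (over 100 N) (contact force between weight and pile above 100 N).
It fails at once if the weight is put against the stack of blocks (contact force between weight and blocks above 1 N).
It also fails if it takes over 51 s, if anything falls off the work surface, if the arm or the gripper's body presses on something with over 40 N, if the wrist force passes 120 N, or if a joint passes its speed limit or range.

## Working session

There is one attempt and no reset: what is moved stays moved. The work goes in short steps, Python scripts to look and compute and a tool call to move; the robot and the scene stay as the last step left them, time stands still between calls to the robot, and variables do not carry over. Pictures are saved under pics/ and viewed, at most 10 in all, crops included, and the job is handed in when it is done.

Besides the shell and the picture viewer there is one more tool, called by a JSON object that holds its "fn" and its "kwargs". step_arm: Moves the arm, as the interface text tells. Its arguments: {"type":"object","properties":{"motion":{"type":"array","items":{"type":"object","properties":{"claw":{"type":"number"},"delta_pos":{"type":"array","items":{"type":"number"}},"turn":{"type":"number"}}}},"force":{"type":"number"}},"required":["motion"]}

```bash
mkdir -p pics; python3 - <<'E'
from rig import *
import cv2,pickle
print(sense())
for n in("top","side"):
    f=grab_frame(n); pickle.dump(f,open(n+".pkl","wb")); cv2.imwrite(f"pics/{n}0.png",f["img"][:,:,::-1]); print(n,f["vertical_fov"],f["cx"],f["cy"],f["R"],f["t"])
E
```

```text
{'clock': 0.0, 'qpos': array([-1.15339580e+00,  3.53681736e-01,  1.63413611e+00, -1.45386466e-05,
        1.15518237e+00, -2.39118503e-03]), 'qvel': array([ 5.03611022e-04,  3.24228465e-04, -4.69791166e-04, -4.76409192e-05,
       -1.97871812e-03, -3.14450872e-04]), 'joint_efforts': array([ 3.70398709e-06, -6.05255413e+01, -3.42065406e+01,  5.16803811e-05,
        9.25630156e-03, -5.23994331e-06]), 'eef_pos': array([ 254.54500729, -570.31069916,  238.53984302]), 'tcp_rot': array([-3.14018506e+00,  9.92689589e-06,  4.19797601e-01]), 'contact_force': array([-0.60301165, -0.84547373,  1.14817162]), 'wrist_torque': array([ 0.03442264,  0.02971903, -0.0251263 ]), 'grasp_force': 0.0, 'opening': 1.001676431834507}
top 46.86772582052396 320.544206090374 199.91981565783576 [[ 0.02093252 -0.99976699 -0.00527288]
 [-0.99271262 -0.02015822 -0.11880786]
 [ 0.11867389  0.0077214  -0.99290326]] [  1.89883775 432.80208897 883.33147854]
side 56.81789443140304 313.96923385414635 199.49442642811223 [[ 0.99733261 -0.07293611  0.0028251 ]
 [-0.03922742 -0.56823471 -0.82193098]
 [ 0.06155377  0.81962775 -0.5695801 ]] [-437.45686061   39.54644992  868.88188934]
```

View pics/top0.png

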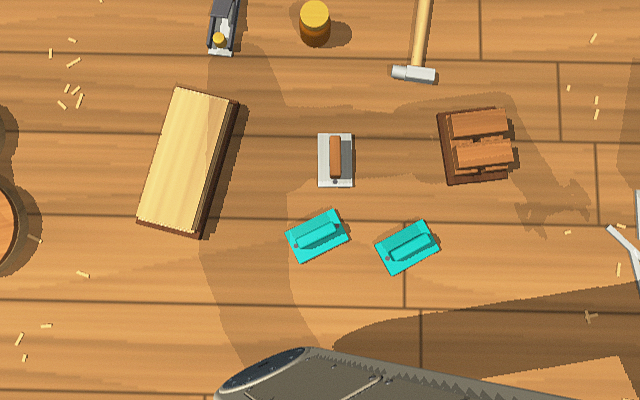

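View pics/side0.png

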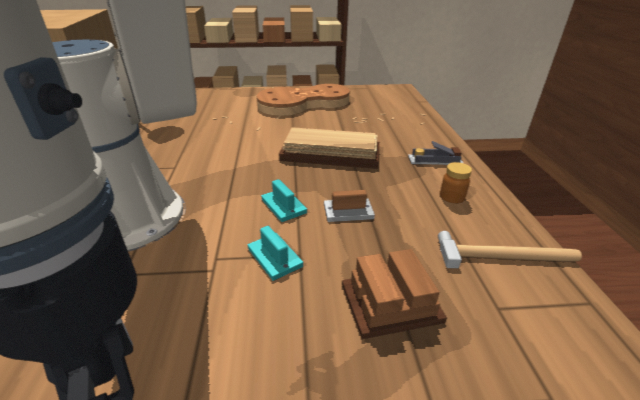

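The top view shows the weight (steel plate, wooden grip) near (336,160), the pile's pale top near (185,160), the blocks near (477,145) and turquoise decoys at (317,236) and (407,247). The side view shows the weight at (349,205) and the pile at (330,145).

```bash
cat > h.py <<'E'
import numpy as np,cv2
def ray(f,p,z):
    fl=200/np.tan(np.radians(f["vertical_fov"]/2)); R=np.array(f["R"]);t=np.array(f["t"])
    c=-R.T@t; d=R.T@np.array([(p[0]-f["cx"])/fl,(p[1]-f["cy"])/fl,1]); return (c+d*(z-c[2])/d[2])[:2]
def big(m,box):
    k=np.zeros_like(m);x0,y0,x1,y1=box;k[y0:y1,x0:x1]=m[y0:y1,x0:x1]
    k=cv2.morphologyEx(k,cv2.MORPH_CLOSE,np.ones((3,3)))
    c=cv2.findContours(k,cv2.RETR_EXTERNAL,cv2.CHAIN_APPROX_NONE)[0]
    return max(c,key=cv2.contourArea)
def rect(f,c,z):
    w=np.array([ray(f,p[0],z) for p in c],np.float32); (cx,cy),(a,b),an=cv2.minAreaRect(w)
    if a<b:a,b,an=b,a,an+90
    return np.round([cx,cy,a,b,(an+90)%180-90],1)
E
python3 - <<'E'
import pickle
from h import *
f=pickle.load(open("top.pkl","rb")); h=cv2.cvtColor(f["img"],cv2.COLOR_RGB2HSV)
for p in((185,160),(322,175),(335,160),(140,160),(215,170),(350,150)): print(p,h[p[1],p[0]])
g=big(cv2.inRange(h,(0,0,120),(179,60,255)),(300,115,370,200)); print("plate",rect(f,g,14),cv2.boundingRect(g))
g=big(cv2.inRange(h,(0,100,60),(20,255,255)),(322,134,346,180)); print("grip",rect(f,g,56),cv2.boundingRect(g))
b=big(cv2.inRange(h,(17,60,190),(30,150,255)),(125,75,250,250))
print(cv2.boundingRect(b))
for z in (40,50,60,70,80): print(z,rect(f,b,z))
s=pickle.load(open("side.pkl","rb"))["img"]
cv2.imwrite("pics/c.png",np.hstack([cv2.resize(s[115:180,265:395,::-1],None,fx=4,fy=4,interpolation=2)]))
v=f["img"].copy(); cv2.drawContours(v,[b,g],-1,(255,0,0),1); cv2.imwrite("pics/d.png",cv2.resize(v[70:250,120:370,::-1],None,fx=3,fy=3))
E
```

```text
(185, 160) [ 22 117 242]
(322, 175) [ 28  21 217]
(335, 160) [ 14 160 198]
(140, 160) [ 15 143 207]
(215, 170) [ 14 128  60]
(350, 150) [ 40  21 111]
plate [517.1 -16.3 108.9  68.2   1.2] (318, 133, 35, 54)
grip [513.1 -15.5  82.4  19.4   1.1] (330, 136, 11, 43)
(136, 87, 93, 147)
40 [507.9 281.4 274.  117.7 -13.3]
50 [505.8 278.3 270.9 116.4 -13.3]
60 [503.8 275.2 267.8 115.  -13.3]
70 [501.7 272.1 264.8 113.7 -13.3]
80 [499.7 268.9 261.7 112.4 -13.3]
```

View pics/d.png

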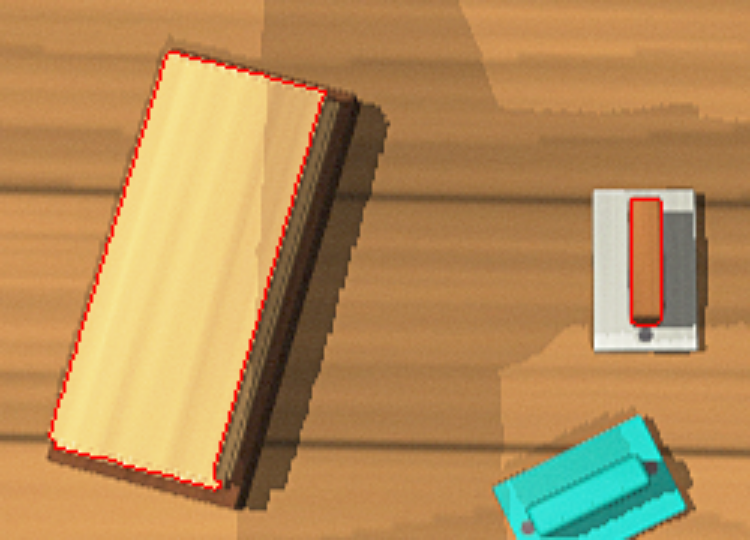

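View pics/c.png

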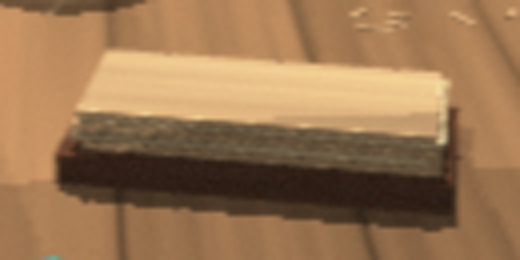

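The contour fits the top face; its corners are at about (193,233), (228,101), (137,217) and (176,87) in the top view, and (284,142), (375,149), (292,128) and (375,133) in the side view. I'll triangulate those for height and angle.

```bash
python3 - <<'E'
import pickle
from h import *
f=pickle.load(open("top.pkl","rb"));s=pickle.load(open("side.pkl","rb"))
A=[(193.3,232.7),(228.3,101),(136.7,216.7),(175.7,86.7)];B=[(284.3,142.5),(375,149),(292,128),(375.5,133)]
for a,b in zip(A,B):
    z=min(range(20,110),key=lambda z:np.linalg.norm(ray(f,a,z)-ray(s,b,z))); print(z,ray(f,a,z),ray(s,b,z))
for z in(50,60,70):
    P=np.array([ray(f,a,z) for a in A]); c=P.mean(0)
    print(z,c,[np.linalg.norm(P[i]-P[j]) for i,j in((0,1),(2,3),(0,2),(1,3))],[np.degrees(np.arctan2(*(P[j]-P[i])[::-1])) for i,j in((0,1),(2,3),(0,2),(1,3))])
E
```

```text
57 [361.71605504 249.58101269] [371.132386   250.25200086]
56 [620.28757576 195.1231411 ] [623.87774333 194.14656663]
52 [390.16332559 360.80636066] [395.82275577 361.84403148]
55 [647.70874279 300.23482307] [648.07452787 301.09649943]
50 [506.05055532 277.88665099] [np.float64(266.0780820007396), np.float64(266.02751532353295), np.float64(113.64578232176298), np.float64(108.95235875961693)] [np.float64(-11.95500293198269), np.float64(-12.965998431501971), np.float64(75.58062089762478), np.float64(75.52280937945507)]
60 [503.98712867 274.76671392] [np.float64(263.0492806464752), np.float64(262.99928957632085), np.float64(112.35213762613702), np.float64(107.71213991378022)] [np.float64(-11.955002931982689), np.float64(-12.965998431501957), np.float64(75.58062089762478), np.float64(75.52280937945498)]
70 [501.92370201 271.64677684] [np.float64(260.02047929221106), np.float64(259.9710638291087), np.float64(111.05849293051114), np.float64(106.47192106794344)] [np.float64(-11.955002931982682), np.float64(-12.965998431501967), np.float64(75.58062089762481), np.float64(75.52280937945505)]
```

The pile centre is about (504,276), its top about 57 mm high, and it points −13°. The weight is at (516,−16), at about 1°. Moving to it now.

{"fn": "step_arm", "kwargs": {"motion": [{"turn": 0.1, "claw": 85}, {"turn": 0.1, "claw": 85}, {"turn": 0.1, "claw": 85}, {"turn": 0.1, "claw": 85}, {"delta_pos": [17, -34, 0], "claw": 85}, {"delta_pos": [17, -34, 0], "claw": 85}, {"delta_pos": [17, -34, 0], "claw": 85}, {"delta_pos": [17, -34, 0], "claw": 85}]}}

```text
schema error: expected keys claw, delta_pos, turn
```

{"fn": "step_arm", "kwargs": {"motion": [{"delta_pos": [17, -34, 0], "claw": 85}, {"delta_pos": [17, -34, 0], "claw": 85}, {"delta_pos": [17, -34, 0], "claw": 85}, {"delta_pos": [17, -34, 0], "claw": 85}, {"delta_pos": [17, -34, 0], "claw": 85}, {"delta_pos": [17, -34, 0], "claw": 85}, {"delta_pos": [17, -34, 0], "claw": 85}, {"delta_pos": [17, -34, 0], "claw": 85}]}}

```text
schema error: expected keys claw, delta_pos, turn
```

{"fn": "step_arm", "kwargs": {"motion": [{"delta_pos": [17, -34, 0], "claw": 85}, {"delta_pos": [17, -34, 0], "claw": 85}, {"claw": 85}, {"claw": 85}, {"claw": 85}]}}

```text
schema error: expected keys claw, delta_pos, turn
```

All keys are required in every row.

{"fn": "step_arm", "kwargs": {"motion": [{"turn": 0.1, "claw": 85, "delta_pos": [0, 0, 0]}, {"turn": 0.1, "claw": 85, "delta_pos": [0, 0, 0]}, {"turn": 0.1, "claw": 85, "delta_pos": [0, 0, 0]}, {"turn": 0.1, "claw": 85, "delta_pos": [0, 0, 0]}, {"delta_pos": [17, -34, 0], "claw": 85, "turn": 0}, {"delta_pos": [17, -34, 0], "claw": 85, "turn": 0}, {"delta_pos": [17, -34, 0], "claw": 85, "turn": 0}, {"delta_pos": [17, -34, 0], "claw": 85, "turn": 0}]}}

```text
clock: 0.77
eef_pos: [320.1, -431.8, 238.8]
tcp_rot: [-3.141, 0.0, 0.019]
contact_force: [0.8, 0.5, -0.5]
opening: 0.995
grasp_force: 0.0
```

{"fn": "step_arm", "kwargs": {"motion": [{"delta_pos": [17, -34, 0], "claw": 85, "turn": 0}, {"delta_pos": [17, -34, 0], "claw": 85, "turn": 0}, {"delta_pos": [17, -34, 0], "claw": 85, "turn": 0}, {"delta_pos": [17, -34, 0], "claw": 85, "turn": 0}, {"delta_pos": [17, -34, 0], "claw": 85, "turn": 0}, {"delta_pos": [17, -34, 0], "claw": 85, "turn": 0}, {"delta_pos": [17, -34, 0], "claw": 85, "turn": 0}, {"delta_pos": [17, -34, 0], "claw": 85, "turn": 0}]}}

```text
clock: 1.43
eef_pos: [450.8, -156.9, 239.2]
tcp_rot: [-3.142, 0.0, 0.02]
contact_force: [1.4, 0.0, -1.0]
opening: 0.993
grasp_force: 0.0
```

{"fn": "step_arm", "kwargs": {"motion": [{"delta_pos": [17, -34, 0], "claw": 85, "turn": 0}, {"delta_pos": [17, -34, 0], "claw": 85, "turn": 0}, {"delta_pos": [0, 0, 0], "claw": 85, "turn": 0}, {"delta_pos": [0, 0, 0], "claw": 85, "turn": 0}, {"delta_pos": [0, 0, 0], "claw": 85, "turn": 0}]}}

```text
clock: 1.85
eef_pos: [482.9, -90.1, 239.0]
tcp_rot: [3.141, 0.001, 0.021]
contact_force: [-0.3, 0.2, 0.5]
opening: 0.995
grasp_force: 0.0
```

```bash
python3 - <<'E'
from rig import *
import cv2
from h import *
s=sense();print(s["clock"],s["eef_pos"],s["tcp_rot"],s["qpos"],s["contact_force"])
f=grab_frame("wrist"); cv2.imwrite("pics/w.png",f["img"][:,:,::-1])
h=cv2.cvtColor(f["img"],cv2.COLOR_RGB2HSV)
g=big(cv2.inRange(h,(0,0,90),(179,60,255)),(0,0,640,400)); print("plate",rect(f,g,14),cv2.boundingRect(g))
print(f["R"],f["t"],f["vertical_fov"])
E
```

```text
1.85 [482.90957113 -90.09649742 239.00066506] [3.14136073e+00 8.52975941e-04 2.09983042e-02] [-1.87228242e-01  1.44287893e-01  1.91223005e+00 -4.55797194e-04
  1.08586136e+00  1.36278231e+00] [-0.3215568   0.19277144  0.53667715]
plate [519.5 -15.6 109.   69.4   1.9] (215, 84, 69, 100)
[[ 2.14998630e-02 -9.99768802e-01 -3.13203925e-04]
 [-9.58948514e-01 -2.07106312e-02  2.82822943e-01]
 [-2.82764042e-01 -5.78030811e-03 -9.59172083e-01]] [-99.46300887 425.51433208 515.39155336] 64.29840977145282
```

View pics/w.png

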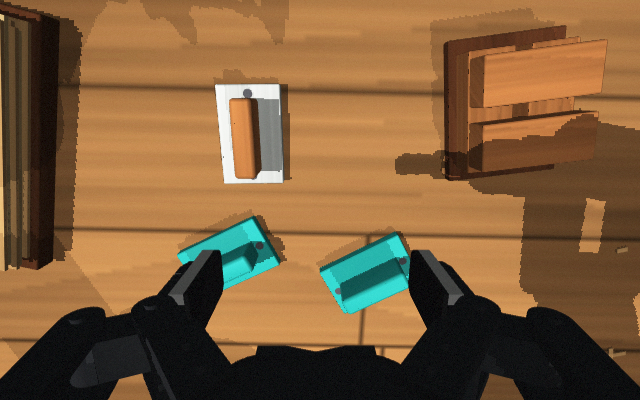

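The wrist view shows the weight at (250,134), with the decoys below it and clear of the approach. Its position (≈518,−16) agrees with the top view.

{"fn": "step_arm", "kwargs": {"motion": [{"delta_pos": [18, -36.5, 0], "claw": 85, "turn": 0}, {"delta_pos": [18, -36.5, 0], "claw": 85, "turn": 0}, {"delta_pos": [0, 0, 30], "claw": 85, "turn": 0}, {"delta_pos": [0, 0, 30], "claw": 85, "turn": 0}, {"delta_pos": [0, 0, 30], "claw": 85, "turn": 0}, {"delta_pos": [0, 0, 30], "claw": 85, "turn": 0}, {"delta_pos": [0, 0, 0], "claw": 60, "turn": 0}, {"delta_pos": [0, 0, 0], "claw": 60, "turn": 0}]}}

```text
clock: 2.57
eef_pos: [516.5, -17.6, 118.5]
tcp_rot: [-3.142, 0.004, 0.018]
contact_force: [0.6, -0.5, 1.1]
opening: 0.741
grasp_force: 0.0
```

```bash
python3 - <<'E'
from rig import *
import cv2
from h import *
s=sense();print(s["clock"],s["eef_pos"],s["tcp_rot"],s["opening"])
f=grab_frame("wrist"); cv2.imwrite("pics/w2.png",f["img"][:,:,::-1])
h=cv2.cvtColor(f["img"],cv2.COLOR_RGB2HSV)
g=big(cv2.inRange(h,(0,0,90),(179,60,255)),(0,0,640,400)); print("plate",rect(f,g,14),cv2.boundingRect(g))
E
```

```text
2.5667 [516.48673315 -17.61602339 118.49972467] [-3.14151848  0.00364628  0.01794643] 0.741153373327405
plate [519.7 -15.4 109.2  69.4   1.8] (266, 124, 95, 135)
```

View pics/w2.png

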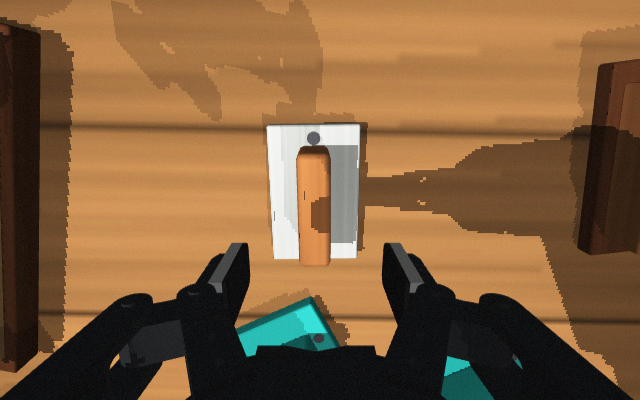

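The grip at (313,205) lies centred between the fingers at (232,270) and (400,270). Making a small shift, then going down.

{"fn": "step_arm", "kwargs": {"motion": [{"delta_pos": [2, -2, 20], "claw": 60, "turn": -0.01}, {"delta_pos": [0, 0, 20], "claw": 60, "turn": 0}, {"delta_pos": [0, 0, 20], "claw": 60, "turn": 0}, {"delta_pos": [0, 0, 15], "claw": 60, "turn": 0}, {"delta_pos": [0, 0, 10], "claw": 60, "turn": 0}, {"delta_pos": [0, 0, 3], "claw": 60, "turn": 0}, {"delta_pos": [0, 0, 0], "claw": 60, "turn": 0}]}}

```text
clock: 3.2
eef_pos: [520.4, -14.7, 32.0]
tcp_rot: [3.142, -0.001, 0.029]
contact_force: [-1.3, 0.3, 0.9]
opening: 0.701
grasp_force: 0.0
```

{"fn": "step_arm", "kwargs": {"motion": [{"delta_pos": [0, 0, 0], "claw": 10, "turn": 0}, {"delta_pos": [0, 0, 0], "claw": 10, "turn": 0}, {"delta_pos": [0, 0, 0], "claw": 10, "turn": 0}, {"delta_pos": [0, 0, 0], "claw": 10, "turn": 0}, {"delta_pos": [0, 0, 0], "claw": 10, "turn": 0}, {"delta_pos": [0, 0, 0], "claw": 10, "turn": 0}, {"delta_pos": [0, 0, 0], "claw": 10, "turn": 0}, {"delta_pos": [0, 0, 0], "claw": 10, "turn": 0}], "force": 60}}

```text
clock: 3.87
eef_pos: [520.8, -14.8, 32.5]
tcp_rot: [3.141, -0.002, 0.03]
contact_force: [-0.5, -2.3, 6.3]
opening: 0.249
grasp_force: 60.4
```

{"fn": "step_arm", "kwargs": {"motion": [{"delta_pos": [0, 0, -5], "claw": 10, "turn": 0}, {"delta_pos": [0, 0, -15], "claw": 10, "turn": 0}, {"delta_pos": [0, 0, -25], "claw": 10, "turn": 0}, {"delta_pos": [0, 0, -25], "claw": 10, "turn": 0}, {"delta_pos": [0, 0, -25], "claw": 10, "turn": 0}, {"delta_pos": [0, 0, -15], "claw": 10, "turn": 0}, {"delta_pos": [0, 0, 0], "claw": 10, "turn": 0}, {"delta_pos": [0, 0, 0], "claw": 10, "turn": 0}]}}

```text
clock: 4.53
eef_pos: [519.5, -14.3, 141.4]
tcp_rot: [-3.142, -0.001, 0.03]
contact_force: [-0.9, -0.3, -9.8]
opening: 0.248
grasp_force: 60.1
```

```bash
python3 - <<'E'
from rig import *
import cv2
from h import *
s=sense();print(s["clock"],s["eef_pos"],s["tcp_rot"],s["opening"],s["contact_force"])
T=grab_frame("top");f=grab_frame("side"); cv2.imwrite("pics/s3.png",np.hstack([cv2.resize(x["img"],(400,250))[:,:,::-1] for x in (T,f)]))
E
```

```text
4.5333 [519.51974937 -14.3086507  141.42981211] [-3.14154861e+00 -6.00044402e-04  2.97930000e-02] 0.24832891827122264 [-0.9253865  -0.32458013 -9.84717305]
```

View pics/s3.png

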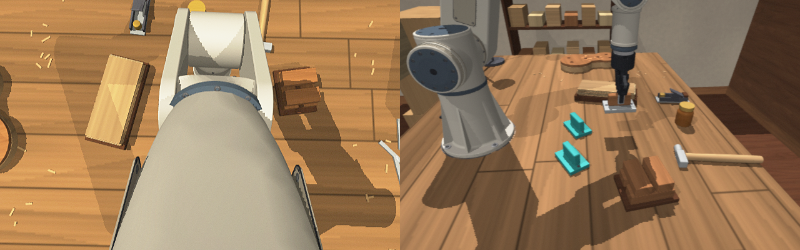

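The weight is held level at about (620,105) in the right half. Carrying it to the pile.

{"fn": "step_arm", "kwargs": {"motion": [{"delta_pos": [0, -20, 0], "claw": 10, "turn": 0}, {"delta_pos": [-1, -40, 0], "claw": 10, "turn": 0}, {"delta_pos": [-1, -40, 0], "claw": 10, "turn": 0}, {"delta_pos": [-1, -40, 0], "claw": 10, "turn": 0}, {"delta_pos": [-1, -40, 0], "claw": 10, "turn": 0}, {"delta_pos": [-1, -40, 0], "claw": 10, "turn": 0}, {"delta_pos": [0, -40, 0], "claw": 10, "turn": 0}, {"delta_pos": [0, -31.5, 0], "claw": 10, "turn": 0}]}}

```text
clock: 5.3
eef_pos: [504.6, 279.3, 139.3]
tcp_rot: [3.141, 0.003, 0.03]
contact_force: [1.3, -0.0, -8.0]
opening: 0.247
grasp_force: 61.7
```

{"fn": "step_arm", "kwargs": {"motion": [{"delta_pos": [0, 0, 0], "claw": 10, "turn": 0.065}, {"delta_pos": [0, 0, 0], "claw": 10, "turn": 0.065}, {"delta_pos": [0, 0, 0], "claw": 10, "turn": 0.065}, {"delta_pos": [0, 0, 0], "claw": 10, "turn": 0.06}, {"delta_pos": [0, 0, 0], "claw": 10, "turn": 0}, {"delta_pos": [0, 0, 0], "claw": 10, "turn": 0}]}}

```text
clock: 5.8
eef_pos: [505.2, 276.4, 139.6]
tcp_rot: [3.14, 0.002, -0.223]
contact_force: [0.1, -0.6, -7.9]
opening: 0.248
grasp_force: 62.8
```

```bash
python3 - <<'E'
from rig import *
import cv2,pickle
from h import *
s=sense();print(s["clock"],s["eef_pos"],s["tcp_rot"],s["qpos"],s["contact_force"])
f=grab_frame("wrist");pickle.dump(f,open("w4.pkl","wb")); cv2.imwrite("pics/w4.png",f["img"][:,:,::-1])
E
```

```text
5.8 [505.18304237 276.36282464 139.6488333 ] [ 3.13969866e+00  2.14627626e-03 -2.23273897e-01] [ 4.97977292e-01  3.92873280e-01  1.82445518e+00 -6.39211666e-06
  9.27126650e-01  2.29204933e+00] [ 0.09590638 -0.63380311 -7.86017568]
```

View pics/w4.png

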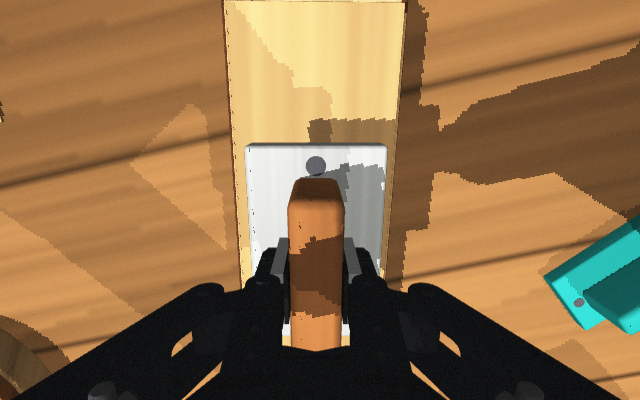

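The wrist view shows the pile's edges running from (224,5) to (241,280) and from (406,5) to (387,285), with the plate centred between them. Checking the numbers.

```bash
python3 - <<'E'
import pickle
from h import *
f=pickle.load(open("w4.pkl","rb"))
d=lambda a,b:np.degrees(np.arctan2(*(a-b)[::-1]))
for z in(45,50,55,60,65):
    a,b,c,e=[ray(f,p,z) for p in((224,5),(241,280),(406,5),(387,285))]
    n=np.array([np.sin(.223),np.cos(.223)]); far=(ray(f,(224,2),z)+ray(f,(406,2),z))/2
    print(z,d(a,b),d(c,e),"width",(a-c)@n,"mid lateral vs tcp",((a+c)/2-[505.2,276.4])@n,((b+e)/2-[505.2,276.4])@n,"ctr from far",far-130*np.array([np.cos(.223),-np.sin(.223)]))
p,q=ray(f,(246,145),121.5),ray(f,(386,145),121.5); u=np.array([np.cos(.223),-np.sin(.223)])
print("weight ctr",(p+q)/2-55*u,"w",np.linalg.norm(p-q),"ang",d(p,q)-90)
E
```

```text
45 -13.441916119481604 -12.524355662787109 width 116.19453917554011 mid lateral vs tcp 1.3407809273022835 2.044517580495004 ctr from far [509.57424572 276.7826351 ]
50 -13.441916119481588 -12.524355662787105 width 113.66357306523275 mid lateral vs tcp 1.3406979085038522 2.029105669026908 ctr from far [508.27355798 277.07751407]
55 -13.441916119481597 -12.524355662787102 width 111.13260695492535 mid lateral vs tcp 1.3406148897053924 2.013693757558908 ctr from far [506.97287025 277.37239303]
60 -13.441916119481595 -12.524355662787107 width 108.60164084461792 mid lateral vs tcp 1.3405318709069292 1.998281846090853 ctr from far [505.67218252 277.66727199]
65 -13.441916119481595 -12.524355662787103 width 106.0706747343105 mid lateral vs tcp 1.3404488521084446 1.9828699346228102 ctr from far [504.37149478 277.96215096]
weight ctr [503.777025   277.62035537] w 67.0081804495722 ang -12.77240323135807
```

Aligned within about 2 mm. Descending to about 10 mm above the estimated top, then in small steps.

{"fn": "step_arm", "kwargs": {"motion": [{"delta_pos": [2, 0, 8], "claw": 10, "turn": 0}, {"delta_pos": [0, 0, 8], "claw": 10, "turn": 0}, {"delta_pos": [0, 0, 8], "claw": 10, "turn": 0}, {"delta_pos": [0, 0, 6], "claw": 10, "turn": 0}, {"delta_pos": [0, 0, 4], "claw": 10, "turn": 0}, {"delta_pos": [0, 0, 3], "claw": 10, "turn": 0}, {"delta_pos": [0, 0, 0], "claw": 10, "turn": 0}, {"delta_pos": [0, 0, 0], "claw": 10, "turn": 0}]}}

```text
clock: 6.52
eef_pos: [508.1, 276.4, 104.2]
tcp_rot: [3.142, 0.0, -0.225]
contact_force: [0.3, 1.0, -8.9]
opening: 0.247
grasp_force: 62.8
```

{"fn": "step_arm", "kwargs": {"motion": [{"delta_pos": [0, 0, 1], "claw": 10, "turn": 0}, {"delta_pos": [0, 0, 1], "claw": 10, "turn": 0}, {"delta_pos": [0, 0, 1], "claw": 10, "turn": 0}, {"delta_pos": [0, 0, 0], "claw": 10, "turn": 0}]}}

```text
clock: 6.85
eef_pos: [508.0, 276.4, 101.3]
tcp_rot: [3.142, -0.0, -0.225]
contact_force: [0.7, -0.2, -7.8]
opening: 0.246
grasp_force: 62.8
```

{"fn": "step_arm", "kwargs": {"motion": [{"delta_pos": [0, 0, 1], "claw": 10, "turn": 0}, {"delta_pos": [0, 0, 1], "claw": 10, "turn": 0}, {"delta_pos": [0, 0, 0], "claw": 10, "turn": 0}, {"delta_pos": [0, 0, 0], "claw": 10, "turn": 0}]}}

```text
clock: 7.18
eef_pos: [508.0, 276.4, 99.2]
tcp_rot: [3.141, 0.0, -0.225]
contact_force: [-0.0, -0.8, -7.8]
opening: 0.244
grasp_force: 62.8
```

Free weight on the wrist reads about −8 N, so there is no contact yet (underside at about 67 mm).

{"fn": "step_arm", "kwargs": {"motion": [{"delta_pos": [0, 0, 1], "claw": 10, "turn": 0}, {"delta_pos": [0, 0, 1], "claw": 10, "turn": 0}, {"delta_pos": [0, 0, 1], "claw": 10, "turn": 0}, {"delta_pos": [0, 0, 0], "claw": 10, "turn": 0}]}}

```text
clock: 7.52
eef_pos: [507.9, 276.3, 96.0]
tcp_rot: [3.141, 0.0, -0.225]
contact_force: [-0.0, -0.7, -8.3]
opening: 0.245
grasp_force: 62.8
```

{"fn": "step_arm", "kwargs": {"motion": [{"delta_pos": [0, 0, 1], "claw": 10, "turn": 0}, {"delta_pos": [0, 0, 1], "claw": 10, "turn": 0}, {"delta_pos": [0, 0, 0], "claw": 10, "turn": 0}]}}

```text
clock: 7.77
eef_pos: [507.9, 276.3, 94.1]
tcp_rot: [3.141, 0.0, -0.225]
contact_force: [-0.4, -0.8, -9.3]
opening: 0.247
grasp_force: 62.8
```

{"fn": "step_arm", "kwargs": {"motion": [{"delta_pos": [0, 0, 1], "claw": 10, "turn": 0}, {"delta_pos": [0, 0, 0], "claw": 10, "turn": 0}, {"delta_pos": [0, 0, 0], "claw": 10, "turn": 0}]}}

```text
clock: 8.02
eef_pos: [508.0, 276.4, 93.2]
tcp_rot: [3.142, 0.0, -0.225]
contact_force: [-0.1, 0.1, -8.0]
opening: 0.251
grasp_force: 62.8
```

{"fn": "step_arm", "kwargs": {"motion": [{"delta_pos": [0, 0, 1], "claw": 10, "turn": 0}, {"delta_pos": [0, 0, 0], "claw": 10, "turn": 0}, {"delta_pos": [0, 0, 0], "claw": 10, "turn": 0}]}}

```text
clock: 8.27
eef_pos: [508.0, 276.4, 92.2]
tcp_rot: [3.142, 0.0, -0.225]
contact_force: [-0.2, -1.1, -8.8]
opening: 0.245
grasp_force: 62.8
```

{"fn": "step_arm", "kwargs": {"motion": [{"delta_pos": [0, 0, 1], "claw": 10, "turn": 0}, {"delta_pos": [0, 0, 0], "claw": 10, "turn": 0}, {"delta_pos": [0, 0, 0], "claw": 10, "turn": 0}]}}

```text
clock: 8.52
eef_pos: [508.0, 276.4, 91.2]
tcp_rot: [3.142, 0.0, -0.225]
contact_force: [-0.4, 1.2, -7.9]
opening: 0.249
grasp_force: 62.8
```

{"fn": "step_arm", "kwargs": {"motion": [{"delta_pos": [0, 0, 0.5], "claw": 10, "turn": 0}, {"delta_pos": [0, 0, 0], "claw": 10, "turn": 0}, {"delta_pos": [0, 0, 0], "claw": 10, "turn": 0}]}}

```text
clock: 8.77
eef_pos: [508.1, 276.4, 90.8]
tcp_rot: [-3.142, 0.0, -0.225]
contact_force: [-1.1, 0.4, -8.7]
opening: 0.247
grasp_force: 62.8
```

{"fn": "step_arm", "kwargs": {"motion": [{"delta_pos": [0, 0, 1], "claw": 10, "turn": 0}, {"delta_pos": [0, 0, 0], "claw": 10, "turn": 0}, {"delta_pos": [0, 0, 0], "claw": 10, "turn": 0}]}}

```text
clock: 9.02
eef_pos: [508.0, 276.4, 89.7]
tcp_rot: [3.141, 0.0, -0.225]
contact_force: [0.3, 0.8, -8.0]
opening: 0.247
grasp_force: 62.8
```

{"fn": "step_arm", "kwargs": {"motion": [{"delta_pos": [0, 0, 0.5], "claw": 10, "turn": 0}, {"delta_pos": [0, 0, 0], "claw": 10, "turn": 0}, {"delta_pos": [0, 0, 0], "claw": 10, "turn": 0}]}}

```text
clock: 9.27
eef_pos: [508.0, 276.4, 89.3]
tcp_rot: [3.142, 0.0, -0.225]
contact_force: [0.3, 0.4, -7.7]
opening: 0.25
grasp_force: 62.8
```

{"fn": "step_arm", "kwargs": {"motion": [{"delta_pos": [0, 0, 1], "claw": 10, "turn": 0}, {"delta_pos": [0, 0, 0], "claw": 10, "turn": 0}, {"delta_pos": [0, 0, 0], "claw": 10, "turn": 0}]}}

```text
clock: 9.52
eef_pos: [508.1, 276.5, 89.1]
tcp_rot: [-3.141, -0.0, -0.225]
contact_force: [-4.2, -1.5, 4.4]
opening: 0.247
grasp_force: 64.7
```

{"fn": "step_arm", "kwargs": {"motion": [{"delta_pos": [0, 0, 0.5], "claw": 10, "turn": 0}, {"delta_pos": [0, 0, 0], "claw": 10, "turn": 0}, {"delta_pos": [0, 0, 0], "claw": 10, "turn": 0}]}}

```text
clock: 9.77
eef_pos: [508.1, 276.5, 89.0]
tcp_rot: [-3.141, -0.0, -0.225]
contact_force: [-6.1, -2.8, 11.7]
opening: 0.243
grasp_force: 65.7
```

Contact felt: the wrist swung from −8 N to +12 N, so about 20 N on the pile. Ease off half a millimetre and open.

{"fn": "step_arm", "kwargs": {"motion": [{"delta_pos": [0, 0, -0.5], "claw": 10, "turn": 0}, {"delta_pos": [0, 0, 0], "claw": 10, "turn": 0}, {"delta_pos": [0, 0, 0], "claw": 10, "turn": 0}]}}

```text
clock: 10.02
eef_pos: [508.1, 276.5, 89.0]
tcp_rot: [-3.141, -0.0, -0.225]
contact_force: [-5.3, -2.9, 6.3]
opening: 0.244
grasp_force: 65.1
```

{"fn": "step_arm", "kwargs": {"motion": [{"delta_pos": [0, 0, 0], "claw": 30, "turn": 0}, {"delta_pos": [0, 0, 0], "claw": 45, "turn": 0}, {"delta_pos": [0, 0, 0], "claw": 60, "turn": 0}, {"delta_pos": [0, 0, 0], "claw": 60, "turn": 0}, {"delta_pos": [0, 0, 0], "claw": 60, "turn": 0}, {"delta_pos": [0, 0, 0], "claw": 60, "turn": 0}]}}

```text
clock: 10.52
eef_pos: [508.2, 276.5, 88.3]
tcp_rot: [-3.141, -0.0, -0.225]
contact_force: [0.5, -0.6, 0.0]
opening: 0.705
grasp_force: 0.0
```

{"fn": "step_arm", "kwargs": {"motion": [{"delta_pos": [0, 0, -10], "claw": 60, "turn": 0}, {"delta_pos": [0, 0, -25], "claw": 60, "turn": 0}, {"delta_pos": [0, 0, -35], "claw": 60, "turn": 0}, {"delta_pos": [0, 0, -35], "claw": 60, "turn": 0}, {"delta_pos": [-30, 0, -20], "claw": 60, "turn": 0}, {"delta_pos": [-30, 0, -10], "claw": 60, "turn": 0}, {"delta_pos": [0, 0, 0], "claw": 60, "turn": 0}, {"delta_pos": [0, 0, 0], "claw": 60, "turn": 0}]}}

```text
clock: 11.18
eef_pos: [449.0, 290.3, 225.0]
tcp_rot: [-3.14, -0.002, -0.224]
contact_force: [0.7, 1.7, 0.2]
opening: 0.699
grasp_force: 0.0
```

```bash
python3 - <<'E'
from rig import *
import cv2
from h import *
f=grab_frame("wrist"); cv2.imwrite("pics/w5.png",f["img"][:,:,::-1]); print(sense()["contact_force"])
h=cv2.cvtColor(f["img"],cv2.COLOR_RGB2HSV)
print("plate",rect(f,big(cv2.inRange(h,(0,0,90),(179,60,255)),(0,0,640,300)),71))
E
```

```text
[ 0.01512018 -0.09609301 -0.60252598]
plate [506.8 278.1 108.1  69.3 -12.8]
```

View pics/w5.png

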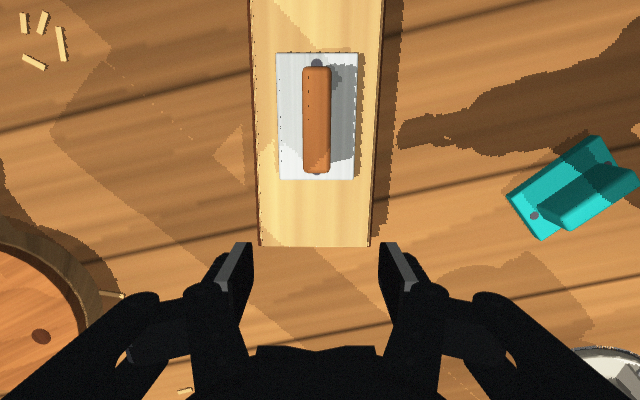

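The weight lies flat and lengthwise on the pile, with its plate at (317,116). Its centre is (507,278) at −12.8°, against the pile's (506,277) at −13°, and the gripper is clear.

```bash
python3 -c "
from rig import *
print(sign_off())"
```

```text
the job is handed in; nothing more can be done
None
```

The weight is resting flat on the middle of the spruce pile, about 1 mm off centre and in line with the boards by the last camera check; I let go only after feeling contact (about 20 N), and the job is handed in (no verdict was shown).

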